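# Hook the tongued lid into the control box's groove rail and lower it flat

### The arm

A 6-joint arm with a two-finger parallel gripper is mounted at the origin on the work surface. World frame = base frame: x ahead of the robot, y to its left, z up, the work surface at z = 0. Lengths are in m, angles in rad, forces in N, time in s.
With the tool pointing down it reaches from about 0.35 to 0.975 m from the base axis. Payload 4.9 kg.
Tool frame: the origin (TCP) lies at the very end of the fingers, on their centre line; the grasp point (between the pads) lies 19 mm behind it (ctrl.pinch_z is the distance from the TCP to the grasp point, in m); z points along the fingers, y is the direction in which the jaws open and shut (so a half turn about z gives the same grasp; the last joint's range is limited). The gripper opens to 85 mm and grips with 20 to 120 N. Pads are 22 mm wide; open, the fingers measure 114 mm over their backs; the gripper's body (76 mm by 85 mm) begins 54 mm behind the grasp point. The pads swing forward as they close: fully open they stand 13 mm farther back than shut.
Start: joints at [-1.297, 0.053, 1.613, -0, 1.476, -0.119], TCP at [0.239, -0.577, 0.231] pointing down, gripper open.
Joint ranges: [-3.01, 3.01], [-1.01, 2.22], [0.06, 2.58], [-1.02, 4.17], [0.09, 2.62], [-3.14, 3.14]. Speed limits (rad/s): [2.57, 2.57, 3.14, 3.14, 3.14, 3.14].

### API

Orientations are given as a rotation vector (axis times angle).
In Python, from station import ctrl gives the robot as it stands.
- The arm moves only by the tool carry_out, never from a script. Its argument "series" is a list of rows, each a list of 7 numbers: the shift along the world's x, y, z each as a share of 0.025 m, from -1 to 1, then the turn, a rotation vector about the world's x, y, z each as a share of 0.1 rad, from -1 to 1, then the opening, from 0 (shut) to 1 (fully open). A call has 1 to 12 rows; each row shifts and turns the commanded pose from where the row before left it; what a row does not reach is not made up. A row lasts 1/10 s, in which the tool goes at most 50 mm and 8.59 degrees, less where a joint would pass 70% of its speed; a pose out of reach is approached as far as the arm can. A call with a number of a shift or a turn outside -1 to 1 is refused whole. A call with a gripper value outside its range is refused whole. The fingers move at their own pace and stop on an object; "grip_force" is the grip in N (left out, the last holds). Time passes only in rows, so rows that do not move let the fingers close. It gives the time, the measured TCP pose, the force and the opening at its end, in the units of the state.
- ctrl.get_obs(): the state, without advancing time (a new reading comes with each control period).
- ctrl.get_image(name): name is "scene" or "top"; returns a dict with "frame" (480x640x3 uint8, blue, green, red), "fx", "fy", "cx", "cy" (pixels), "k1" (the pictures are not rectified: a ray, as slopes to the right and down, at radius r is drawn at 1 + k1 r^2 times it, then the intrinsics apply), "R" (3x3) and "t" (3): a world point X has camera coordinates R X + t. Camera axes: x right, y down, z forward; pixel columns grow to the right and rows downward; lengths in m; the calibration is good to about 2 mm. A picture is of the moment at which its call begins. There is no depth.
- ctrl.finish_job(): hands the job in, once; it reports no verdict.
Trained networks look in a picture, given as the dict that the camera call returned (one of the last four; its "shot" number tells which), for a name from the list of things; names that differ only in an ending like _2 or _b are one class to them, and where a whole thing is asked for, a point or a joint stands for the part that bears it (a point fixed in the world has none). Each returns a list of dicts, best first, with "p" (0 to 1); they miss things now and then, are a little off and sometimes report something else, mostly with a low value. They report only what shows in the picture. A call takes as long as a camera call.
- ctrl.trace(picture, name): "mask" (480x640 bool, what is visible of it) and "rect" ([left, top, width, height] as shares, 0 to 1, of the picture: columns of its width, rows of its height, round what is visible of it).
- ctrl.mark_of(picture, name): "position" ([column, row] as shares, 0 to 1, of the picture: columns of its width, rows of its height: a listed point, or the origin of a listed thing).
The state is a dict: "t": time; "q": joint angles; "dq": joint speeds; "effort": joint torques, N m; "tool_pos": TCP position; "tool_rot": TCP orientation; "contact_force": force on the tool from outside, world axes, zero at the start; "wrist_torque": the same for the moment, N m; "opening": finger opening in m.
Only numpy, scipy, OpenCV 4.12 (cv2) and the standard library are available. Lean on these libraries where they do the work, as an engineer would, in place of code of your own. Each camera call takes 0.05 s, during which the arm holds its last target.

### The job

Close the plywood control box with its tongued lid board: hold the board tilted, slide its tongue fully home into the groove of the aluminium rail on the box, then lower the board flat so that it locks on the rail and lies flush and square on the box, and let go. Push and lower gently, never forcing or dropping the wood, and leave everything else on the bench where it is.

Things in the scene. Friction and masses are not known exactly. Their poses are not given: they have to be found in the camera images.
- box: Open plywood control box screwed to the bench, 150 (own x) x 244 (own y) mm, rim 85 mm above its origin (centre of underside); z up. On its own -y end lies an aluminium groove rail, 156 mm long in x, opening towards +y. The rail is clamped in slotted holes: square to the box, but shifted as a whole up to 7 mm either way along own y from the places given here; it is rigid, and must be felt.
- groove (a point): Box frame (0, -98, 93.5) mm, axes as the box: where tongue lies when the lid is closed, rail in middle setting (true place up to 7 mm off in y). Also the groove's back wall (y -98, faces +y). Below the tongue a step, y -98 to -88, top z 88; beyond it a trough, top z 84.
- jaw (a point): Box frame (0, -91, 98.5) mm: nose (rounded, radius 2) and underside of the rail's upper jaw, 4 mm thick (top z 102.5), which covers the groove from y -98 to -91 at the middle setting. Axes as the box. The tongue must pass under it.
- lip (a point): Box frame (0, -68, 89) mm: top of the rail's upturned locking lip, square, y -70 to -66 at the middle setting. Axes as the box. The tilted lid (0.3 to 0.4 rad, tongue end down) goes in above the lip until its tip meets the back wall; lowered with the tip kept within about 1 mm of that wall, the lip enters the lid's notch; else the lid stays up on the lip.
- lid: Loose plywood board lying flat on the bench, 150 (own x) x 200 (own y) x 15 mm, 0.25 to 0.45 kg. Origin: centre of its underside. Its own -y edge carries the tongue. Closed: orientation as the box, underside on the rim, origin 14 mm to the box's +y (plus the rail's shift). More than 18 N in all of its contacts on box and rail (wedging included) splits the tongue.
- tongue (a point): Lid frame (0, -112, 8.5) mm, axes as the lid: centre of the tongue's rounded tip. The tongue is 12 mm long (y -112 to -100), 5 mm thick (z 6 to 11), 150 mm wide.
- notch (a point): Lid frame (0, -81, 0) mm, axes as the lid: middle of the notch across the lid's underside, y -86 to -76, 6 mm deep; between notch and tongue a 14 mm strip (y -100 to -86) reaches down to z 0.
- batten (a point): Lid frame (0, 0, 49) mm, axes as the lid: centre of the top of the wooden grip batten on the lid, 90 (x) x 16 (y) mm, z 15 to 49; gripped across its 16 mm (along own y).
- tape_roll: Bystander: blue tape roll lying flat, 96 mm across, 24 mm high; origin at its underside's centre.
- flux_jar: Bystander: small jar, 38 mm across, 45 mm high, standing between box and lid; origin at its underside's centre.
- screwdriver: Bystander: screwdriver lying on the bench, origin under its middle, lies along its own x.
- calipers: Bystander: steel calipers lying flat, 200 mm long along own x, 10 mm high.
- scraper: Bystander: green-handled scraper lying flat, 180 mm long along own x, 18 mm high.
- pliers: Bystander: small pliers lying flat, 120 mm long along own x, 9 mm high.

How it is judged:
By the outcome, as a careful person would: the job done as asked, in the order asked, and still so for the second after the job is handed in, with the robot touching nothing.
It also fails if it takes over 61 s, if anything falls off the work surface, if the arm or the gripper's body presses on something with over 40 N, if the wrist force passes 120 N, or if a joint passes its speed limit or range.

## Working session

There is one attempt and no reset: what is moved stays moved. The work goes in short steps, Python scripts to look and compute and a tool call to move; the robot and the scene stay as the last step left them, time stands still between calls to the robot, and variables do not carry over. Pictures are saved under pics/ and viewed, and the job is handed in when it is done.

Besides the shell and the picture viewer there is one more tool, called after ">>>" in YAML: its name, and indented under it one key for each argument. carry_out: Moves the arm, as the interface text tells. Shift numbers are shares of 0.025 m and turn numbers shares of 0.1 rad, none past 1 either way. Its arguments: {"type":"object","properties":{"series":{"type":"array"},"grip_force":{"type":"number"}},"required":["series"]}

```bash
ls; mkdir -p pics; cat > h.py <<'E'
import numpy as np, cv2
from station import ctrl
def save(im,fn): cv2.imwrite('pics/'+fn,im['frame'])
def K(im): return np.array([[im['fx'],0,im['cx']],[0,im['fy'],im['cy']],[0,0,1.]])
def proj(im,X):
    X=np.atleast_2d(X); c=X@np.array(im['R']).T+np.array(im['t']); s=c[:,:2]/c[:,2:]
    r2=(s**2).sum(1,keepdims=True); s=s*(1+im['k1']*r2)
    return s*[im['fx'],im['fy']]+[im['cx'],im['cy']]
def ray(im,uv):
    s=cv2.undistortPoints(np.array(uv,float).reshape(-1,1,2),K(im),np.array([im['k1'],0,0,0,0.])).reshape(-1,2)
    d=np.c_[s,np.ones(len(s))]@np.array(im['R']); o=-np.array(im['R']).T@np.array(im['t'])
    return o,d
def onz(im,uv,z):
    o,d=ray(im,uv); return o+d*((z-o[2])/d[:,2])[:,None]
E
python3 - <<'E'
from h import *
print(ctrl.get_obs(), ctrl.pinch_z)
for n in ['scene','top']:
    im=ctrl.get_image(n); save(im,n+'0.png')
    print(n,im['fx'],im['k1'],'cam',-np.array(im['R']).T@np.array(im['t']))
    for k in ['box','groove','jaw','lip','lid','tongue','notch','batten','tape_roll','flux_jar','screwdriver','calipers','scraper','pliers']:
        r=ctrl.mark_of(im,k)
        print(k,[(np.round(np.array(a['position'])*[640,480],1).tolist(),round(a['p'],2)) for a in r[:2]])
E
```

```text
pics
{'t': 0.0, 'q': array([-1.29700521e+00,  5.33808479e-02,  1.61429926e+00, -1.12980326e-05,
        1.47599209e+00, -1.18974625e-01]), 'dq': array([-0.00112256, -0.00060124, -0.0020976 ,  0.00116082, -0.00089629,
        0.00190592]), 'effort': array([-2.49384408e-03, -3.93686485e+01, -3.70178998e+01, -2.30088754e-04,
        7.09865824e-03,  1.56256554e-07]), 'tool_pos': array([ 0.23905792, -0.57679902,  0.230045  ]), 'tool_rot': array([-3.07917445e+00, -6.12594307e-01,  2.70038971e-04]), 'contact_force': array([-0.55618683, -0.78866984,  1.08803122]), 'wrist_torque': array([-0.02171687, -0.02509664, -0.01540476]), 'opening': 0.08516934088493301} 0.0187
scene 441.43423297367275 -0.05003312945830527 cam [ 1.08172744 -0.16953501  0.99523342]
box [([379.5, 230.9], 0.81)]
groove [([345.4, 212.0], 0.61)]
jaw []
lip [([357.8, 207.3], 0.75), ([306.9, 256.2], 0.66)]
lid [([213.5, 282.6], 0.71)]
tongue [([169.8, 306.2], 0.94)]
notch [([181.5, 303.2], 0.82)]
batten [([204.7, 272.9], 0.87)]
tape_roll [([365.3, 320.4], 0.92), ([213.4, 278.6], 0.66)]
flux_jar [([310.5, 255.5], 0.65)]
screwdriver [([450.2, 168.9], 0.89)]
calipers [([242.4, 368.5], 0.72), ([346.1, 208.5], 0.38)]
scraper [([285.7, 208.3], 0.93)]
pliers [([110.1, 294.3], 0.72)]
top 500.2667877662676 -0.005780170878007284 cam [ 0.30176623 -0.00181041  1.58595752]
box [([257.9, 253.0], 0.8)]
groove [([285.5, 252.7], 0.71)]
jaw [([282.9, 253.0], 0.62)]
lip [([275.4, 251.0], 0.87)]
lid [([404.8, 250.1], 0.59)]
tongue []
notch [([426.1, 250.2], 0.94)]
batten [([404.8, 249.7], 0.58)]
tape_roll [([300.3, 187.5], 0.84), ([256.8, 252.6], 0.54)]
flux_jar [([404.4, 252.8], 0.51), ([322.9, 243.9], 0.47)]
screwdriver [([173.2, 283.7], 0.54)]
calipers [([397.2, 182.2], 0.68)]
scraper [([323.7, 300.8], 0.84)]
pliers [([479.6, 267.9], 0.76)]
```

View pics/scene0.png

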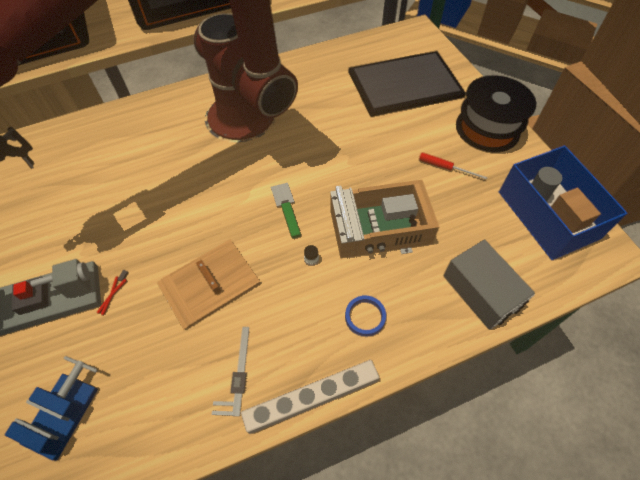

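View pics/top0.png

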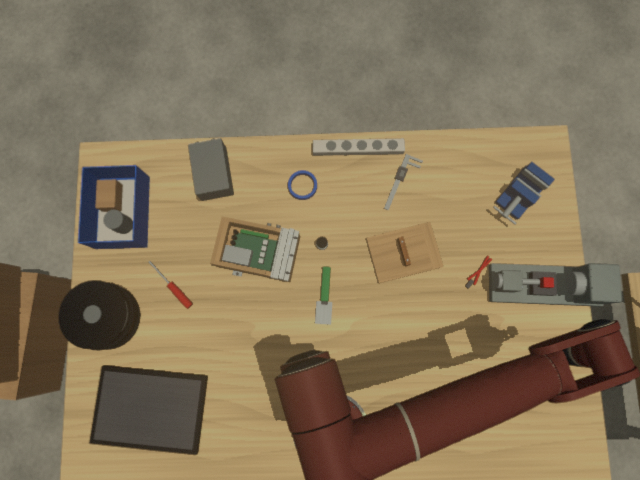

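The scene picture shows the lid flat around (210,283), with the box and its white rail around (380,220). In the top picture the lid is at (404,252) and the box at (257,250), with the rail at (285,253). The jar stands between them. Next I fit poses from the masks.

```bash
cat > fit.py <<'E'
from h import *
from scipy.optimize import minimize
ims={n:ctrl.get_image(n) for n in ['scene','top']}
def cub(x0,x1,y0,y1,z0,z1): return np.array([[x,y,z] for x in(x0,x1) for y in (y0,y1) for z in (z0,z1)])*1e-3
def place(p,P):
    c,s=np.cos(p[2]),np.sin(p[2]); R=np.array([[c,-s,0],[s,c,0],[0,0,1]]); return P@R.T+[p[0],p[1],0]
S=4
def rend(im,p,parts):
    m=np.zeros((480*S,640*S),np.uint8)
    for P in parts:
        h=cv2.convexHull((proj(im,place(p,P))*S+ (S-1)/2).astype(np.float32)).astype(np.int32)
        cv2.fillConvexPoly(m,h,1)
    return m>0
M={}
for k in ['lid','box']:
    for n,im in ims.items():
        r=ctrl.trace(im,k); print(k,n,[(round(a['p'],2),int(a['mask'].sum())) for a in r])
        if r: M[k,n]=cv2.resize(r[0]['mask'].astype(np.uint8),None,fx=S,fy=S,interpolation=cv2.INTER_NEAREST)>0
parts={'lid':[cub(-75,75,-100,100,0,15),cub(-75,75,-112,-100,6,11),cub(-45,45,-8,8,15,49)],
 'box':[cub(-75,75,-122,122,0,85),cub(-78,78,-122,-91,85,102.5)]}
init={'lid':[(0.301+ (253-250)/500,-0.27,0)],'box':[(0.3,0.17,0)]}
def cost(p,k,ns): 
    c=0
    for n in ns:
        a=rend(ims[n],p,parts[k]);b=M[k,n]; c+=1-(a&b).sum()/(a|b).sum()
    return c
for k in ['lid','box']:
  for ns in (['top'],['scene'],['top','scene']):
    if any((k,n) not in M for n in ns): continue
    best=None
    for yaw in np.arange(-3.1,3.2,0.35) if 0 else [-1.9,-1.57,-1.3,1.3,1.57,1.9]:
        z=15 if k=='lid' else 85
        mk=ctrl.mark_of(ims['top'],k)
        uv=np.array(mk[0]['position'])*[640,480]
        x0=onz(ims['top'],uv,0)[0]
        p0=np.array([x0[0],x0[1],yaw])
        r=minimize(cost,p0,args=(k,ns),method='Nelder-Mead',options=dict(initial_simplex=p0+np.array([[0,0,0],[.02,0,0],[0,.02,0],[0,0,.15]]),xatol=1e-4,fatol=1e-5))
        if best is None or r.fun<best.fun: best=r
        if ns==['top','scene']: print('   ',yaw,r.x.round(4),round(r.fun,4))
    print(k,ns,best.x.round(4),best.fun)
E
python3 fit.py
python3 - <<'E'
from h import *
for n,(u,v,w,h) in dict(top=(200,205,100,90),scene=(320,170,130,98)).items():
    im=cv2.imread('pics/%s0.png'%n); cv2.imwrite('pics/z%s.png'%n,cv2.resize(im[v:v+h,u:u+w],None,fx=6,fy=6,interpolation=cv2.INTER_CUBIC))
E
```

```text
lid scene [(0.76, 4829)]
lid top []
box scene [(0.74, 6680)]
box top [(0.9, 4254), (0.67, 138)]
lid ['scene'] [ 0.5462  0.1303 -1.9   ] 1.0
box ['top'] [ 0.5541  0.2163 -0.2339] 0.031097419204836108
box ['scene'] [ 0.5539  0.2145 -0.2392] 0.026143368646413978
    -1.9 [ 0.5541  0.2152 -0.2342] 0.0601
    -1.57 [ 0.5541  0.2152 -0.2345] 0.0601
    -1.3 [ 0.5542  0.2151 -0.2361] 0.06
    1.3 [0.5532 0.2131 2.9063] 0.0959
    1.57 [0.5535 0.2138 2.9046] 0.097
    1.9 [0.5536 0.2131 2.9025] 0.0972
box ['top', 'scene'] [ 0.5542  0.2151 -0.2361] 0.06004029073614203
```

```bash
python3 - <<'E'
import cv2
im=cv2.imread('pics/top0.png'); cv2.imwrite('pics/ztl.png',cv2.resize(im[215:290,355:455],None,fx=7,fy=7,interpolation=cv2.INTER_CUBIC))
E
```

```text
(no output)
```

View pics/ztop.png

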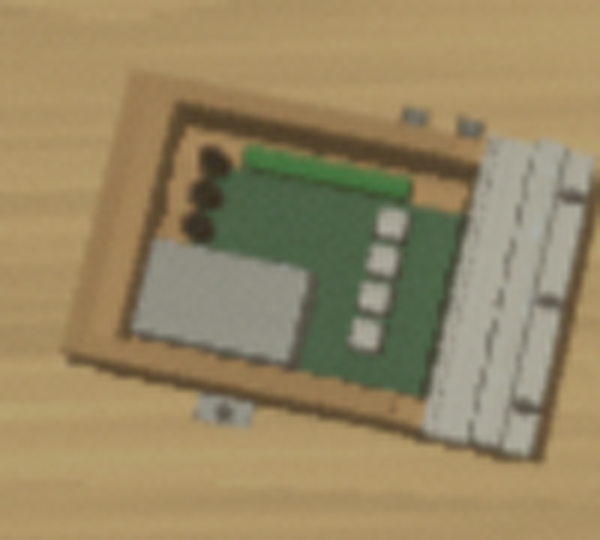

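View pics/zscene.png

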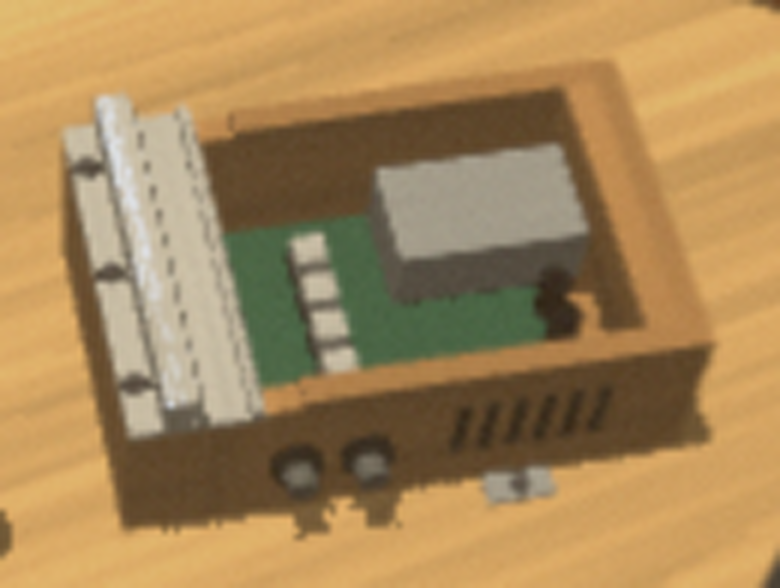

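View pics/ztl.png

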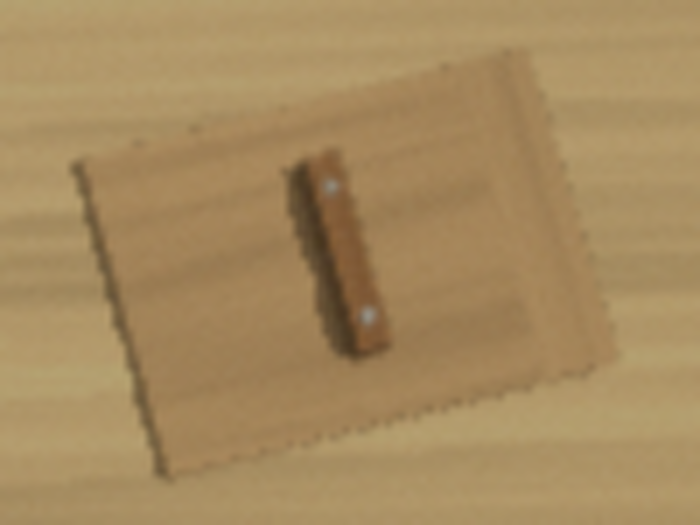

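```bash
cat >> h.py <<'E'
def place(p,P):
    c,s=np.cos(p[2]),np.sin(p[2]); R=np.array([[c,-s,0],[s,c,0],[0,0,1]]); return np.atleast_2d(P)*1e-3@R.T+[p[0],p[1],0]
def zoom(im,P,u,v,w,h,f,fn):
    o=cv2.resize(im['frame'][v:v+h,u:u+w],None,fx=f,fy=f,interpolation=cv2.INTER_CUBIC)
    for a in P:
        q=((np.array(a)-[u,v]+.5)*f-.5).astype(int).reshape(-1,1,2); cv2.polylines(o,[q],False,(0,0,255),1,cv2.LINE_AA)
    cv2.imwrite('pics/'+fn,o)
def loop(x0,x1,y0,y1,z): return np.array([[x0,y0,z],[x1,y0,z],[x1,y1,z],[x0,y1,z],[x0,y0,z]])
E
cat > fit2.py <<'E'
from h import *
from scipy.optimize import minimize
exec(open('fit.py').read().split("M={}")[0].split("def place")[0].split("\n",2)[2])
ims={n:ctrl.get_image(n) for n in ['scene','top']}
S=4
def rend(im,p,parts):
    m=np.zeros((480*S,640*S),np.uint8)
    for P in parts:
        h=cv2.convexHull((proj(im,place(p,P*1e3))*S+(S-1)/2).astype(np.float32)).astype(np.int32)
        cv2.fillConvexPoly(m,h,1)
    return m>0
parts=[cub(-75,75,-100,100,0,15),cub(-75,75,-112,-100,6,11),cub(-45,45,-8,8,15,49)]
M={}
for n,im in ims.items():
    r=ctrl.trace(im,'lid'); print(n,[(round(a['p'],2),int(a['mask'].sum())) for a in r])
    r=[a for a in r if a['mask'].sum()>2000]
    if r: M[n]=cv2.resize(r[0]['mask'].astype(np.uint8),None,fx=S,fy=S,interpolation=cv2.INTER_NEAREST)>0
b=np.array([[404.8,249.7]]); x0=onz(ims['top'],b,.049)[0]; print('batten',x0)
def cost(p,ns): 
    c=0
    for n in ns:
        a=rend(ims[n],p,parts);b=M[n]; c+=1-(a&b).sum()/(a|b).sum()
    return c
p=None
for ns in [[n] for n in M]+[list(M)]:
    p0=np.array([x0[0],x0[1],.25])
    r=minimize(cost,p0,args=(ns,),method='Nelder-Mead',options=dict(initial_simplex=p0+np.array([[0,0,0],[.02,0,0],[0,.02,0],[0,0,.15]]),xatol=1e-4,fatol=1e-5))
    print(ns,r.x.round(4),r.fun)
lid=r.x; box=(.5542,.2151,-.2361)
for n,im in ims.items():
    L=[proj(im,place(lid,l)) for l in (loop(-75,75,-100,100,15),loop(-75,75,-112,-100,11),loop(-45,45,-8,8,49))]
    B=[proj(im,place(box,l)) for l in (loop(-75,75,-122,122,85),loop(-75,75,-122,122,0),loop(-78,78,-98,-91,102.5),loop(-78,78,-70,-66,89))]
    c=proj(im,place(lid,[[0,0,15]]))[0].astype(int)-50; zoom(im,L,c[0],c[1]+5,110,90,6,f'fl_{n}.png')
    c=proj(im,place(box,[[0,0,85]]))[0].astype(int)-60; zoom(im,B,c[0],c[1],125,110,6,f'fb_{n}.png')
E
python3 fit2.py
```

```text
scene [(0.75, 297), (0.57, 4900)]
top [(0.62, 3183)]
batten [ 0.5367241  -0.24677705  0.049     ]
['scene'] [ 0.5348 -0.2476  0.2203] 0.02273356662722492
['top'] [ 0.5343 -0.2458  0.2171] 0.022210173692465585
['scene', 'top'] [ 0.5348 -0.2466  0.2171] 0.0487556595470956
```

View pics/fl_top.png

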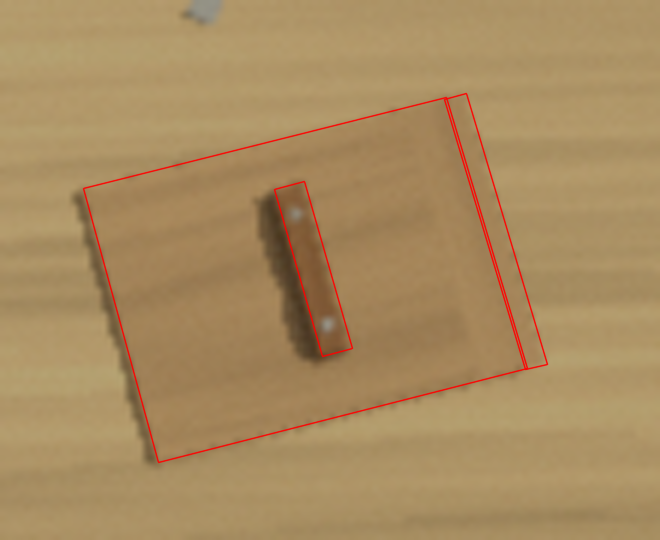

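View pics/fb_top.png

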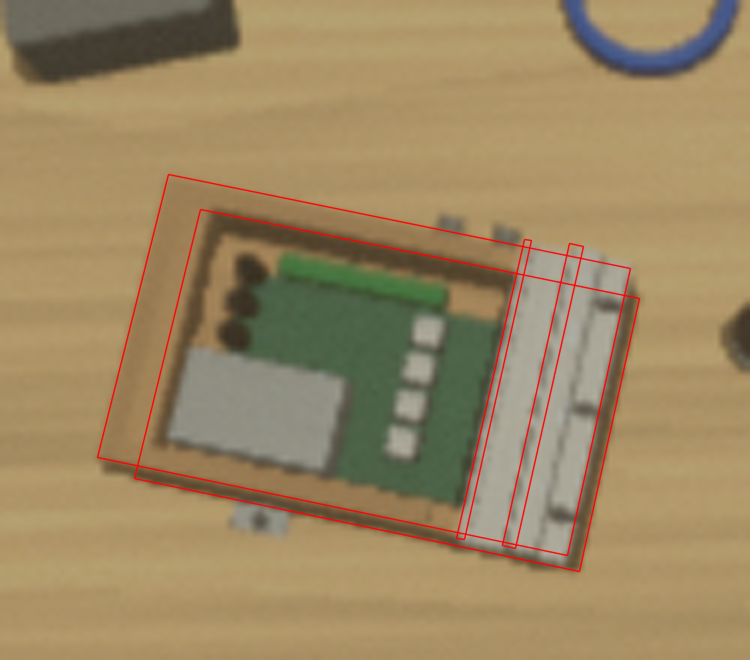

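View pics/fb_scene.png

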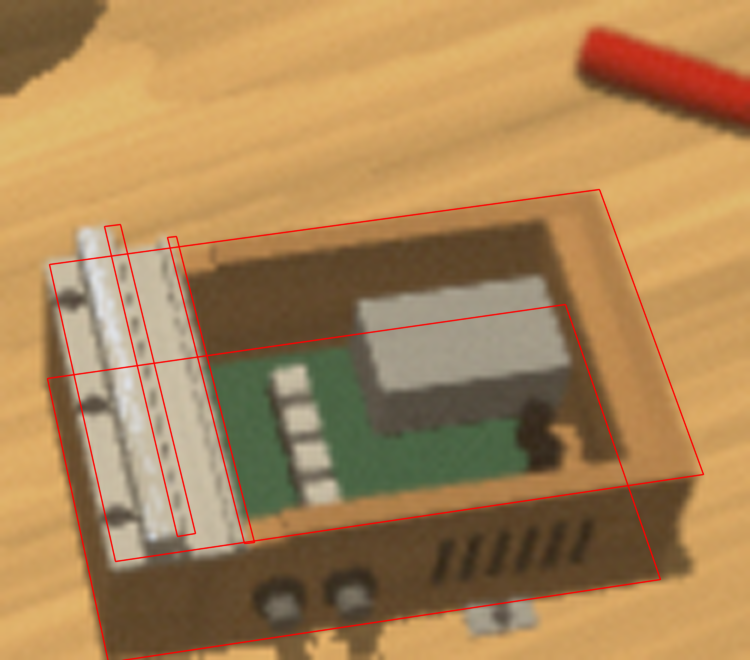

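View pics/fl_scene.png

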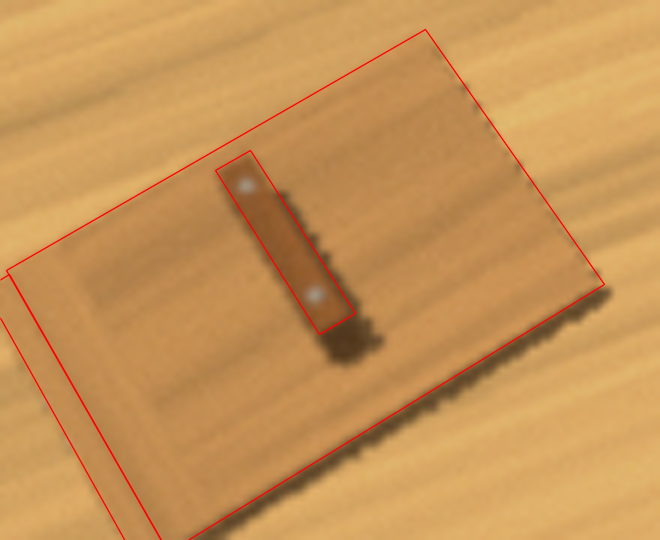

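The overlays match the pictures: lid at (0.535, -0.247, yaw 0.22) and box at (0.554, 0.215, yaw -0.236). Next I hover over the batten.

>>> carry_out:
  series:
    - [0.85,0.94,-0.2,0,0,-0.12,1]
    - [0.85,0.94,-0.2,0,0,-0.12,1]
    - [0.85,0.94,-0.2,0,0,-0.12,1]
    - [0.85,0.94,-0.2,0,0,-0.12,1]
    - [0.85,0.94,-0.2,0,0,-0.12,1]
    - [0.85,0.94,-0.2,0,0,-0.12,1]
    - [0.85,0.94,-0.2,0,0,-0.12,1]
    - [0.85,0.94,-0.2,0,0,-0.12,1]
    - [0.85,0.94,-0.2,0,0,-0.12,1]
    - [0.85,0.94,-0.2,0,0,-0.12,1]
    - [0.85,0.94,-0.2,0,0,-0.12,1]
    - [0.85,0.94,-0.2,0,0,-0.12,1]

```text
t: 4.5
tool_pos: [0.4951, -0.2943, 0.1713]
tool_rot: [3.117, 0.389, 0.001]
contact_force: [-0.4, -0.7, 0.1]
opening: 0.0854
```

>>> carry_out:
  series:
    - [0.85,0.94,-0.4,0,0,-0.12,1]
    - [0.8,0.98,-0.4,0,0,-0.14,1]
    - [0,0,-0.4,0,0,0,1]
    - [0,0,0,0,0,0,1]

```text
t: 4.9
tool_pos: [0.5346, -0.2465, 0.1393]
tool_rot: [-3.12, -0.351, 0.005]
contact_force: [-0.2, 0.4, 0.1]
opening: 0.0856
```

```bash
cat >> h.py <<'E'
from scipy.spatial.transform import Rotation as Ro
def st():
    o=ctrl.get_obs(); R=Ro.from_rotvec(o['tool_rot']).as_matrix()
    print('t',round(o['t'],2),'pos',(o['tool_pos']*1e3).round(2),'F',o['contact_force'].round(2),'M',o['wrist_torque'].round(3),'open',round(o['opening']*1e3,2))
    print('  zax',R[:,2].round(4),'yax',R[:,1].round(4),'yaw',round(np.arctan2(R[0,1],-R[1,1]),4),'q6',o['q'].round(2)[-3:]); return o,R
E
python3 - <<'E'
from h import *
st()
im=ctrl.get_image('top'); save(im,'h.png')
L=[proj(im,place((.5346,-.2466,.22),l)) for l in (loop(-75,75,-100,100,15),loop(-75,75,-112,-100,11))]
zoom(im,L,340,190,120,110,6,'h2.png')
E
```

```text
t 4.9 pos [ 534.61 -246.45  139.35] F [-0.25  0.35  0.05] M [-0.002 -0.016 -0.022] open 85.61
  zax [-0.0032  0.0014 -1.    ] yax [ 0.2225 -0.9749 -0.0021] yaw 0.2244 q6 [-0.    1.32  0.79]
```

View pics/h2.png

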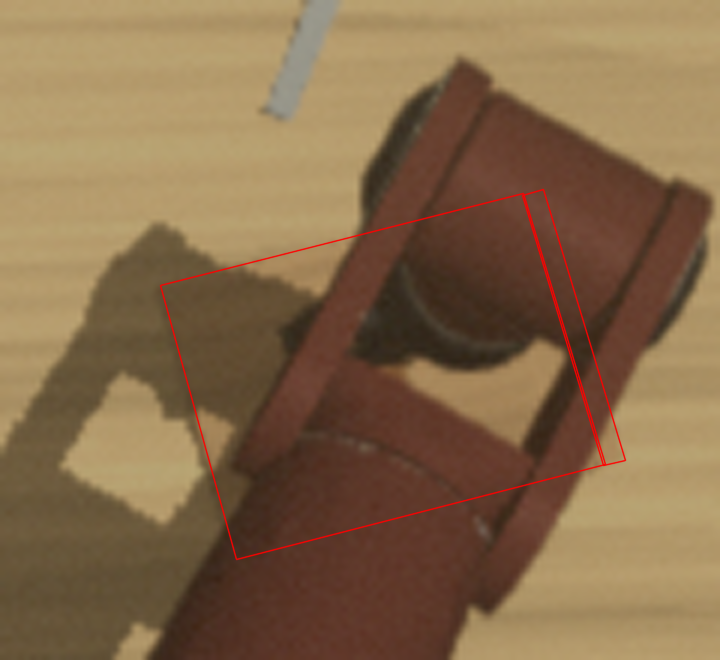

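>>> carry_out:
  series:
    - [0,0,-0.9,0,0,0,1]
    - [0,0,-0.9,0,0,0,1]
    - [0,0,-0.9,0,0,0,1]
    - [0,0,-0.9,0,0,0,1]
    - [0,0,-0.6,0,0,0,1]
    - [0,0,-0.3,0,0,0,1]
    - [0,0,-0.22,0,0,0,1]
    - [0,0,0,0,0,0,1]

```text
t: 5.75
tool_pos: [0.5355, -0.2477, 0.0234]
tool_rot: [3.122, 0.349, 0.0]
contact_force: [0.5, -0.1, 0.2]
opening: 0.0851
```

>>> carry_out:
  series:
    - [0,0,0,0,0,0,0.4]
    - [0,0,0,0,0,0,0.2]
    - [0,0,0,0,0,0,0.1]
    - [0,0,0,0,0,0,0]
    - [0,0,0,0,0,0,0]
    - [0,0,0,0,0,0,0]
    - [0,0,0,0,0,0,0]
    - [0,0,0,0,0,0,0]
  grip_force: 70

```text
t: 6.55
tool_pos: [0.5358, -0.2474, 0.0239]
tool_rot: [3.122, 0.349, 0.001]
contact_force: [-0.4, 0.8, 4.7]
opening: 0.0147
```

```bash
python3 - <<'E'
from h import *
st()
im=ctrl.get_image('scene'); 
zoom(im,[],140,220,130,110,6,'g.png')
E
```

```text
t 6.55 pos [ 535.82 -247.44   23.85] F [-0.41  0.85  4.72] M [0.229 0.123 0.046] open 14.73
  zax [ 6.e-04 -1.e-04 -1.e+00] yax [ 2.210e-01 -9.753e-01  2.000e-04] yaw 0.2229 q6 [0.   1.12 0.79]
```

View pics/g.png

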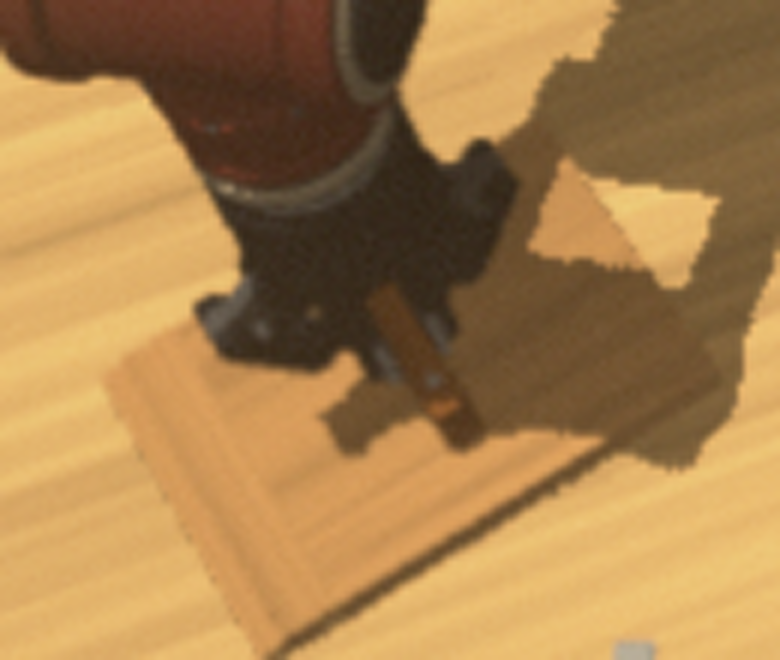

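>>> carry_out:
  series:
    - [0,0,0.2,0,0,0,0]
    - [0,0,0.4,0,0,0,0]
    - [0,0,0.8,0,0,0,0]
    - [0,0,1,0,0,0,0]
    - [0,0,1,0,0,0,0]
    - [0,0,1,0,0,0,0]
    - [0,0,1,0,0,0,0]
    - [0,0,1,0,0,0,0]
    - [0,0,0.8,0,0,0,0]
    - [0,0,0.4,0,0,0,0]
    - [0,0,0,0,0,0,0]
    - [0,0,0,0,0,0,0]

```text
t: 7.8
tool_pos: [0.5348, -0.247, 0.2119]
tool_rot: [-3.121, -0.349, 0.003]
contact_force: [-0.3, 0.4, -5.3]
opening: 0.0148
```

```bash
cat >> h.py <<'E'
BOX=np.array([.5542,.2151,-.2361])
XO,ZO=1.0,23.85   # TCP in lid frame, mm
TIP=np.array([0,-112,8.5])
def target(yt,zt,th,x=0,yaw=None,zo=None,xo=None,ptilt=0.0):
    yaw=BOX[2] if yaw is None else yaw
    Rl=(Ro.from_euler('z',yaw)*Ro.from_euler('x',th)).as_matrix()
    tip=place(BOX,[[x,yt,zt]])[0]
    org=tip-Rl@TIP*1e-3
    tcp=org+Rl@np.array([XO if xo is None else xo,0,ZO if zo is None else zo])*1e-3
    return tcp,Rl
RLT=np.array([[ -1,0,0],[0,1,0],[0,0,-1.]])
def tipnow(R,pos,verb=True):
    # choose tool->lid sign such that lid y ~ world +y
    Rl=R@np.diag([1,-1,-1]) if R[1,1]<0 else R@np.diag([-1,1,-1])
    org=pos-Rl@np.array([XO,0,ZO])*1e-3
    tip=org+Rl@TIP*1e-3
    c,s=np.cos(BOX[2]),np.sin(BOX[2]); Rb=np.array([[c,-s,0],[s,c,0],[0,0,1]])
    b=Rb.T@(tip-[BOX[0],BOX[1],0])*1e3
    E=Rb.T@Rl
    th=np.arctan2(E[2,1],E[2,2]); 
    if verb: print('  tip in box',b.round(2),'tilt',round(th,4),'yawerr',round(np.arctan2(-E[0,1],E[1,1]),4),'roll',round(E[2,0],4))
    return Rl,b,Rb
def plan(tcp,Rl,n):
    o,R=st(); Rln,b,Rb=tipnow(R,o['tool_pos'])
    d=(tcp-o['tool_pos'])/.025; w=Ro.from_matrix(Rl@Rln.T).as_rotvec()/.1
    print('total units shift',d.round(3),'turn',w.round(3)); print(' /',n,':',(d/n).round(3),(w/n).round(3))
def show():
    o,R=st(); Rl,b,Rb=tipnow(R,o['tool_pos']); print('  F box',(Rb.T@o['contact_force']).round(2),'M box',(Rb.T@o['wrist_torque']).round(3))
    return o,R
E
python3 - <<'E'
from h import *
t,Rl=target(-40,160,.0); print(t); plan(t,Rl,20)
t,Rl=target(-70,102,.35); print(t)
im=ctrl.get_image('scene'); zoom(im,[],120,180,160,130,5,'lift.png')
E
```

```text
[0.57201397 0.28486864 0.17535   ]
t 7.8 pos [ 534.84 -247.02  211.92] F [-0.27  0.37 -5.28] M [ 0.029  0.07  -0.018] open 14.77
  zax [-0.0018  0.0011 -1.    ] yax [ 0.2209 -0.9753 -0.0014] yaw 0.2228 q6 [-0.    1.44  0.79]
  tip in box [ 137.96 -554.68  196.41] tilt 0.0014 yawerr 0.4589 roll -0.0015
total units shift [ 1.487 21.276 -1.463] turn [-0.014 -0.015 -4.589]
 / 20 : [ 0.074  1.064 -0.073] [-0.001 -0.001 -0.229]
[0.56217707 0.24398157 0.15482393]
```

View pics/lift.png

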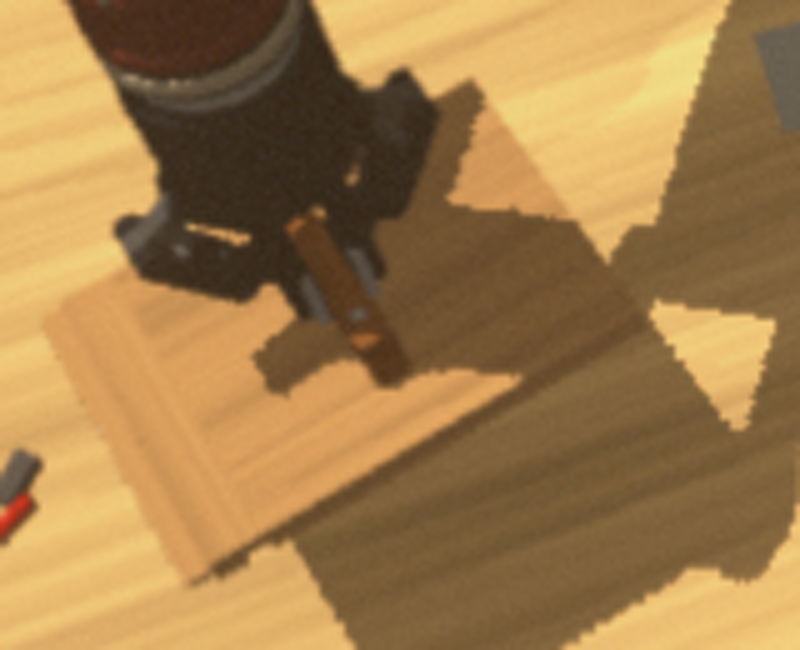

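The lid is held level with about 5 N of weight and looks square in the grip. Next I carry it over the box at height.

>>> carry_out:
  series:
    - [0.05,0.4,0,0,0,-0.1,0]
    - [0.05,0.8,0,0,0,-0.2,0]
    - [0.05,0.9,0,0,0,-0.2,0]
    - [0.05,0.9,0,0,0,-0.2,0]
    - [0.05,0.9,0,0,0,-0.2,0]
    - [0.05,0.9,0,0,0,-0.2,0]
    - [0.05,0.9,0,0,0,-0.2,0]
    - [0.05,0.9,0,0,0,-0.2,0]
    - [0.05,0.9,0,0,0,-0.2,0]
    - [0.05,0.9,0,0,0,-0.2,0]
    - [0.05,0.9,0,0,0,-0.2,0]
    - [0.05,0.9,0,0,0,-0.2,0]

```text
t: 9.05
tool_pos: [0.5496, 0.0093, 0.212]
tool_rot: [-3.141, 0.013, 0.003]
contact_force: [0.5, -0.4, -4.0]
opening: 0.0147
```

>>> carry_out:
  series:
    - [0.05,0.9,0,0,0,-0.2,0]
    - [0.05,0.9,0,0,0,-0.2,0]
    - [0.05,0.9,0,0,0,-0.2,0]
    - [0.05,0.9,0,0,0,-0.2,0]
    - [0.05,0.9,0,0,0,-0.2,0]
    - [0.05,0.9,0,0,0,-0.2,0]
    - [0.05,0.9,0,0,0,-0.2,0]
    - [0.05,0.9,0,0,0,-0.2,0]
    - [0.05,0.9,0,0,0,-0.2,0]
    - [0.05,0.9,0,0,0,-0.2,0]
    - [0.05,0.8,0,0,0,-0.2,0]
    - [0.05,0.4,0,0,0,-0.2,0]

```text
t: 10.25
tool_pos: [0.5642, 0.2647, 0.2118]
tool_rot: [3.118, -0.386, -0.004]
contact_force: [0.2, -0.7, -5.0]
opening: 0.0145
```

>>> carry_out:
  series:
    - [0,0,0,0.29,-0.07,0,0]
    - [0,0,0,0.29,-0.07,0,0]
    - [0,0,0,0.29,-0.07,0,0]
    - [0,0,0,0.29,-0.07,0,0]
    - [0,0,0,0.29,-0.07,0,0]
    - [0,0,0,0.29,-0.07,0,0]
    - [0,0,0,0.29,-0.07,0,0]
    - [0,0,0,0.29,-0.07,0,0]
    - [0,0,0,0.29,-0.07,0,0]
    - [0,0,0,0.29,-0.07,0,0]
    - [0,0,0,0.29,-0.07,0,0]
    - [0,0,0,0.2,-0.05,0,0]

```text
t: 11.45
tool_pos: [0.5654, 0.2623, 0.2131]
tool_rot: [-2.772, 0.345, -0.056]
contact_force: [-0.7, -0.6, -4.0]
opening: 0.0149
```

```bash
python3 - <<'E'
from h import *
show()
t,Rl=target(-62,112,.35); print(t); plan(t,Rl,8)
for n in ['top','scene']:
    im=ctrl.get_image(n); save(im,n+'1.png')
    o=ctrl.get_obs(); R=Ro.from_rotvec(o['tool_rot']).as_matrix(); Rln,b,Rb=tipnow(R,o['tool_pos'])
    f=lambda P: proj(im,o['tool_pos']+(np.array(P)-[XO,0,ZO])*1e-3@Rln.T)
    L=[f(l) for l in (loop(-75,75,-100,100,15),loop(-75,75,-112,-100,11),loop(-75,75,-112,-100,6),loop(-45,45,-8,8,49))]
    c=f([[0,-40,15]])[0].astype(int); zoom(im,L,c[0]-65,c[1]-60,130,120,6,'t_%s.png'%n)
E
```

```text
t 11.45 pos [565.4  262.33 213.1 ] F [-0.69 -0.58 -3.99] M [-0.401  0.102  0.002] open 14.88
  zax [ 0.0807  0.3336 -0.9393] yax [-0.2306 -0.9105 -0.3432] yaw -0.2481 q6 [0.33 1.29 1.92]
  tip in box [ -2.41 -51.38 160.26] tilt 0.3503 yawerr -0.012 roll -0.0035
  F box [-0.53 -0.72 -3.99] M box [-0.414  0.006  0.002]
[0.56404837 0.25175963 0.16482393]
t 11.45 pos [565.4  262.33 213.1 ] F [-0.69 -0.58 -3.99] M [-0.401  0.102  0.002] open 14.88
  zax [ 0.0807  0.3336 -0.9393] yax [-0.2306 -0.9105 -0.3432] yaw -0.2481 q6 [0.33 1.29 1.92]
  tip in box [ -2.41 -51.38 160.26] tilt 0.3503 yawerr -0.012 roll -0.0035
total units shift [-0.054 -0.423 -1.931] turn [-0.011 -0.033  0.107]
 / 8 : [-0.007 -0.053 -0.241] [-0.001 -0.004  0.013]
  tip in box [ -2.54 -51.7  159.98] tilt 0.3501 yawerr -0.0125 roll -0.0039
  tip in box [ -2.53 -51.75 160.18] tilt 0.3488 yawerr -0.0126 roll -0.0039
```

View pics/t_scene.png

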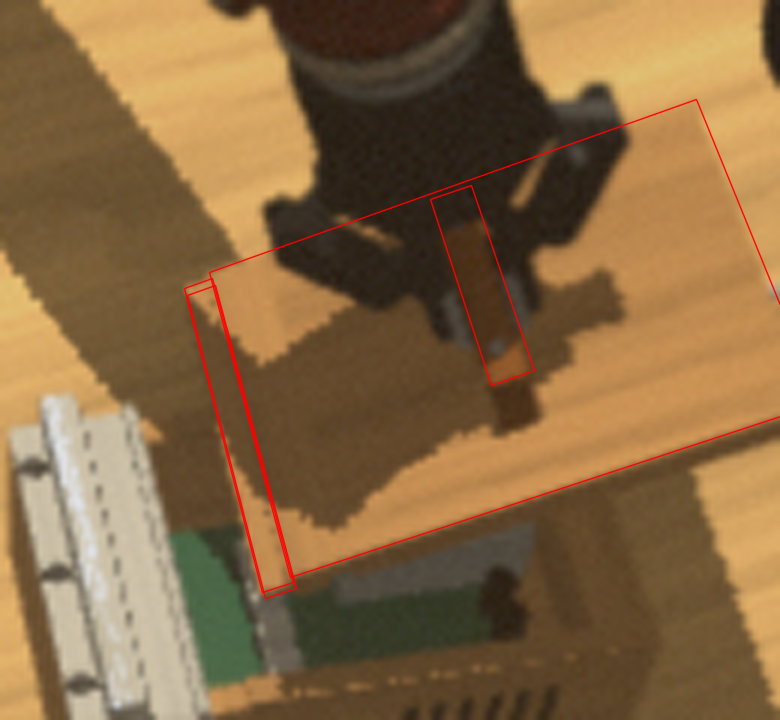

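View pics/t_top.png

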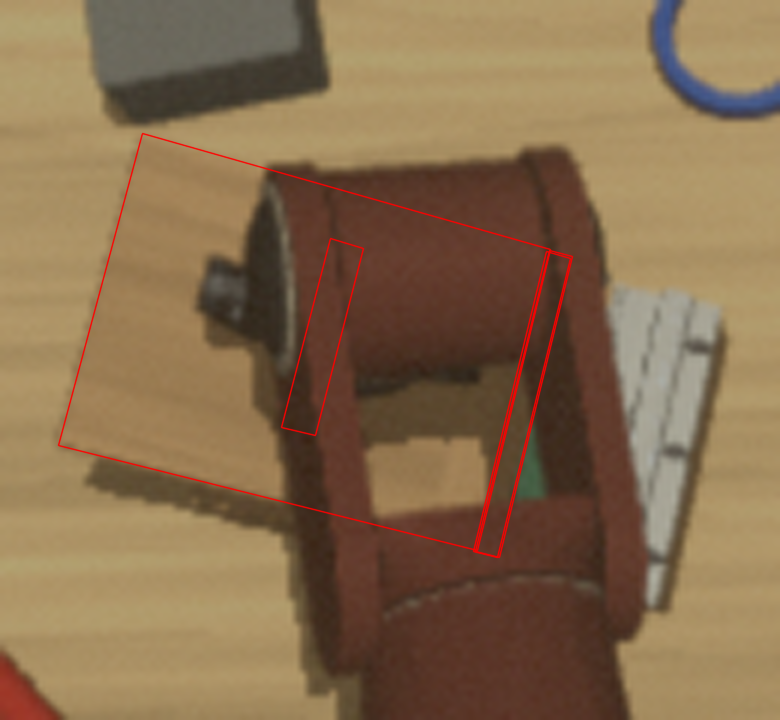

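The wireframe sits on the lid in both views, within about 1 px. I come down to the pre-probe pose.

>>> carry_out:
  series:
    - [0,-0.05,-0.25,0,0,0.02,0]
    - [0,-0.05,-0.25,0,0,0.02,0]
    - [0,-0.05,-0.25,0,0,0.02,0]
    - [0,-0.05,-0.25,0,0,0.02,0]
    - [0,-0.05,-0.25,0,0,0.02,0]
    - [0,-0.05,-0.25,0,-0.01,0.01,0]
    - [-0.03,-0.05,-0.2,0,-0.02,0,0]
    - [-0.02,-0.05,-0.2,0,0,0,0]
    - [0,0,0,0,0,0,0]

```text
t: 12.45
tool_pos: [0.5636, 0.2524, 0.1647]
tool_rot: [-2.775, 0.329, -0.055]
contact_force: [-0.1, -0.4, -3.7]
opening: 0.0145
```

```bash
python3 - <<'E'
from h import *
t,Rl=target(-75,101,.35); plan(t,Rl,5); show()
im=ctrl.get_image('scene'); save(im,'s2.png')
for s in (-7,0,7):pass
L=[proj(im,place(BOX,[[-78,-91+s,102.5],[78,-91+s,102.5]])) for s in (-7,0,7)]
c=proj(im,place(BOX,[[0,-80,100]]))[0].astype(int); zoom(im,L,c[0]-45,c[1]-45,90,90,8,'rail.png')
E
```

```text
t 12.45 pos [563.6  252.37 164.66] F [-0.14 -0.39 -3.72] M [-0.467  0.107 -0.   ] open 14.48
  zax [ 0.0779  0.3327 -0.9398] yax [-0.2201 -0.9137 -0.3416] yaw -0.2364 q6 [0.34 1.22 1.86]
  tip in box [ -0.64 -61.58 111.97] tilt 0.3487 yawerr -0.0003 roll -0.002
total units shift [-0.104 -0.53  -0.433] turn [ 0.008 -0.023 -0.005]
 / 5 : [-0.021 -0.106 -0.087] [ 0.002 -0.005 -0.001]
t 12.45 pos [563.6  252.37 164.66] F [-0.14 -0.39 -3.72] M [-0.467  0.107 -0.   ] open 14.48
  zax [ 0.0779  0.3327 -0.9398] yax [-0.2201 -0.9137 -0.3416] yaw -0.2364 q6 [0.34 1.22 1.86]
  tip in box [ -0.64 -61.58 111.97] tilt 0.3487 yawerr -0.0003 roll -0.002
  F box [-0.04 -0.42 -3.72] M box [-0.479 -0.006 -0.   ]
```

View pics/rail.png

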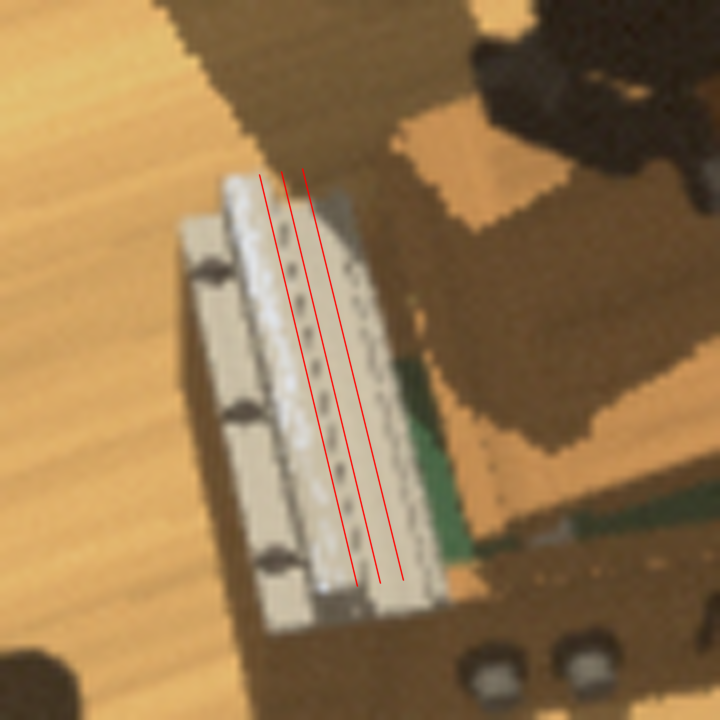

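>>> carry_out:
  series:
    - [-0.02,-0.1,-0.06,0,0,0,0]
    - [-0.03,-0.1,-0.06,0,-0.01,0,0]
    - [-0.02,-0.1,-0.06,0,-0.01,0,0]
    - [-0.02,-0.1,-0.06,0,0,0,0]
    - [-0.02,-0.1,-0.06,0,0,0,0]
    - [-0.02,-0.1,-0.06,0,0,0,0]
    - [-0.02,-0.1,-0.06,0,0,0,0]
    - [-0.02,-0.1,0,0,0,0,0]
    - [0,0,0,0,0,0,0]

```text
t: 13.4
tool_pos: [0.5599, 0.2323, 0.1552]
tool_rot: [-2.774, 0.328, -0.06]
contact_force: [-0.4, -0.5, -4.3]
opening: 0.0146
```

```bash
python3 -c "
from h import *
show()"
```

```text
t 13.4 pos [559.94 232.3  155.22] F [-0.38 -0.5  -4.26] M [-0.449  0.06   0.01 ] open 14.64
  zax [ 0.0814  0.333  -0.9394] yax [-0.2191 -0.9135 -0.3428] yaw -0.2354 q6 [0.35 1.21 1.82]
  tip in box [  0.65 -81.89 102.41] tilt 0.3499 yawerr 0.0007 roll 0.0014
  F box [-0.25 -0.57 -4.26] M box [-0.451 -0.046  0.01 ]
```

>>> carry_out:
  series:
    - [-0.01,-0.02,-0.04,0,0,0,0]
    - [-0.01,-0.02,-0.04,0,0,0,0]
    - [-0.005,-0.02,0,0,0,0,0]
    - [-0.005,-0.02,0,0,0,0,0]
    - [0,0,0,0,0,0,0]

```text
t: 13.9
tool_pos: [0.5592, 0.2306, 0.1533]
tool_rot: [-2.774, 0.328, -0.06]
contact_force: [-0.4, -0.4, -3.6]
opening: 0.0147
```

```bash
python3 -c "
from h import *
show()"
```

```text
t 13.9 pos [559.24 230.6  153.33] F [-0.44 -0.39 -3.58] M [-0.44   0.065 -0.024] open 14.7
  zax [ 0.0814  0.333  -0.9394] yax [-0.2188 -0.9136 -0.3428] yaw -0.235 q6 [0.35 1.21 1.81]
  tip in box [  0.4  -83.7  100.51] tilt 0.3499 yawerr 0.0011 roll 0.0015
  F box [-0.34 -0.49 -3.58] M box [-0.443 -0.039 -0.024]
```

>>> carry_out:
  series:
    - [-0.005,-0.02,0,0,0,0,0]
    - [-0.005,-0.02,0,0,0,0,0]
    - [-0.005,-0.02,0,0,0,0,0]
    - [-0.005,-0.02,0,0,0,0,0]

```text
t: 14.3
tool_pos: [0.5587, 0.2286, 0.1533]
tool_rot: [-2.774, 0.328, -0.06]
contact_force: [0.1, 0.4, -5.1]
opening: 0.0144
```

>>> carry_out:
  series:
    - [-0.005,-0.02,0,0,0,0,0]
    - [-0.005,-0.02,0,0,0,0,0]
    - [-0.005,-0.02,0,0,0,0,0]

```text
t: 14.6
tool_pos: [0.5583, 0.2271, 0.1533]
tool_rot: [-2.774, 0.328, -0.06]
contact_force: [0.1, -0.5, -5.3]
opening: 0.0145
```

>>> carry_out:
  series:
    - [-0.005,-0.02,0,0,0,0,0]
    - [-0.005,-0.02,0,0,0,0,0]
    - [-0.005,-0.02,0,0,0,0,0]

```text
t: 14.9
tool_pos: [0.558, 0.2256, 0.1533]
tool_rot: [-2.774, 0.328, -0.06]
contact_force: [-0.8, 0.7, -5.4]
opening: 0.0148
```

>>> carry_out:
  series:
    - [-0.005,-0.02,0,0,0,0,0]
    - [-0.005,-0.02,0,0,0,0,0]
    - [-0.005,-0.02,0,0,0,0,0]

```text
t: 15.2
tool_pos: [0.5576, 0.2241, 0.1533]
tool_rot: [-2.774, 0.328, -0.06]
contact_force: [0.8, -0.7, -4.8]
opening: 0.0147
```

>>> carry_out:
  series:
    - [-0.005,-0.02,0,0,0,0,0]
    - [-0.005,-0.02,0,0,0,0,0]
    - [-0.005,-0.02,0,0,0,0,0]

```text
t: 15.5
tool_pos: [0.5572, 0.2226, 0.1533]
tool_rot: [-2.774, 0.328, -0.06]
contact_force: [-0.6, -0.6, -3.6]
opening: 0.0148
```

>>> carry_out:
  series:
    - [-0.005,-0.02,0,0,0,0,0]
    - [-0.005,-0.02,0,0,0,0,0]
    - [-0.005,-0.02,0,0,0,0,0]

```text
t: 15.8
tool_pos: [0.5569, 0.2214, 0.1535]
tool_rot: [-2.773, 0.328, -0.06]
contact_force: [-0.3, 1.9, -4.8]
opening: 0.0148
```

>>> carry_out:
  series:
    - [-0.003,-0.01,0,0,0,0,0]
    - [0,0,0,0,0,0,0]

```text
t: 16.0
tool_pos: [0.5569, 0.2213, 0.1536]
tool_rot: [-2.773, 0.328, -0.061]
contact_force: [1.2, 2.8, -4.6]
opening: 0.0147
```

```bash
python3 -c "
from h import *
show()"
```

```text
t 16.0 pos [556.91 221.29 153.59] F [ 1.21  2.78 -4.59] M [ 0.205  0.037 -0.007] open 14.73
  zax [ 0.0818  0.3341 -0.939 ] yax [-0.2187 -0.9132 -0.344 ] yaw -0.2351 q6 [0.35 1.21 1.8 ]
  tip in box [  0.31 -93.23 100.65] tilt 0.3511 yawerr 0.001 roll 0.0017
  F box [ 0.53  2.99 -4.59] M box [ 0.191  0.084 -0.007]
```

Contact with the jaw nose came at box y ≈ -93.2, so the rail shift is about -2.2 mm. I back off 4 mm, then lower behind the lip.

>>> carry_out:
  series:
    - [0.01,0.04,0,0,0,0,0]
    - [0.01,0.04,0,0,0,0,0]
    - [0.01,0.04,0,0,0,0,0]
    - [0.01,0.04,0,0,0,0,0]
    - [0,0,-0.04,0,0,0,0]
    - [0,0,-0.04,0,0,0,0]
    - [0,0,-0.04,0,0,0,0]
    - [0,0,-0.04,0,0,0,0]
    - [0,0,-0.04,0,0,0,0]
    - [0,0,0,0,0,0,0]

```text
t: 17.0
tool_pos: [0.5576, 0.2248, 0.148]
tool_rot: [-2.774, 0.328, -0.06]
contact_force: [-0.8, -0.7, -4.1]
opening: 0.0147
```

```bash
python3 -c "
from h import *
show()
plan(*target(-89.2,92.8,.35,),4)"
```

```text
t 17.0 pos [557.63 224.83 148.02] F [-0.85 -0.75 -4.12] M [-0.414  0.05   0.002] open 14.69
  zax [ 0.081   0.333  -0.9395] yax [-0.2189 -0.9136 -0.3427] yaw -0.2352 q6 [0.35 1.2  1.8 ]
  tip in box [  0.17 -89.7   95.22] tilt 0.3498 yawerr 0.0009 roll 0.0011
  F box [-0.65 -0.92 -4.12] M box [-0.414 -0.048  0.002]
t 17.0 pos [557.63 224.83 148.02] F [-0.85 -0.75 -4.12] M [-0.414  0.05   0.002] open 14.69
  zax [ 0.081   0.333  -0.9395] yax [-0.2189 -0.9136 -0.3427] yaw -0.2352 q6 [0.35 1.2  1.8 ]
  tip in box [  0.17 -89.7   95.22] tilt 0.3498 yawerr 0.0009 roll 0.0011
total units shift [ 0.002  0.019 -0.096] turn [ 0.005  0.01  -0.005]
 / 4 : [ 0.001  0.005 -0.024] [ 0.001  0.003 -0.001]
```

>>> carry_out:
  series:
    - [0,0,-0.025,0,0,0,0]
    - [0,0,-0.025,0,0,0,0]
    - [0,0,-0.025,0,0,0,0]
    - [0,0,-0.025,0,0,0,0]
    - [0,0,0,0,0,0,0]

```text
t: 17.5
tool_pos: [0.5577, 0.2249, 0.1457]
tool_rot: [-2.774, 0.328, -0.06]
contact_force: [0.1, 0.3, -4.3]
opening: 0.0147
```

```bash
python3 -c "
from h import *
show()
im=ctrl.get_image('scene'); save(im,'s3.png')
c=proj(im,place(BOX,[[0,-60,100]]))[0].astype(int); zoom(im,[],c[0]-50,c[1]-45,100,90,8,'rail3.png')"
```

```text
t 17.5 pos [557.71 224.85 145.67] F [ 0.13  0.3  -4.29] M [-0.37   0.154  0.016] open 14.75
  zax [ 0.0812  0.333  -0.9394] yax [-0.2188 -0.9136 -0.3428] yaw -0.2351 q6 [0.35 1.2  1.8 ]
  tip in box [  0.26 -89.65  92.86] tilt 0.3499 yawerr 0.001 roll 0.0013
  F box [ 0.05  0.33 -4.29] M box [-0.396  0.063  0.016]
```

View pics/rail3.png

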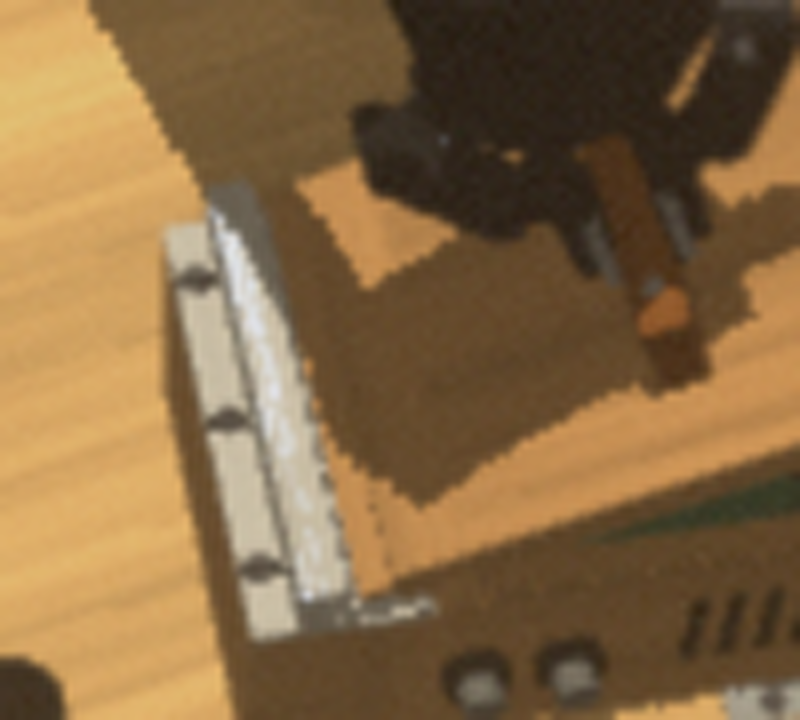

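The tongue is just at the jaw nose (about (350,590)) and the lid is behind the lip, with no contact force. Now I slide it in.

>>> carry_out:
  series:
    - [-0.007,-0.03,-0.008,0,0,0,0]
    - [-0.007,-0.03,-0.008,0,0,0,0]
    - [-0.007,-0.03,-0.008,0,0,0,0]
    - [-0.007,-0.03,-0.008,0,0,0,0]
    - [-0.007,-0.03,0,0,0,0,0]
    - [-0.007,-0.03,0,0,0,0,0]

```text
t: 18.15
tool_pos: [0.5567, 0.2203, 0.145]
tool_rot: [-2.774, 0.328, -0.06]
contact_force: [-0.6, 0.3, -4.0]
opening: 0.0145
```

```bash
python3 -c "
from h import *
show()"
```

```text
t 18.15 pos [556.72 220.27 145.01] F [-0.6   0.27 -3.97] M [-0.46   0.081  0.043] open 14.5
  zax [ 0.0814  0.333  -0.9394] yax [-0.2188 -0.9136 -0.3428] yaw -0.2351 q6 [0.35 1.2  1.79]
  tip in box [  0.37 -94.34  92.19] tilt 0.3499 yawerr 0.001 roll 0.0015
  F box [-0.65  0.12 -3.97] M box [-0.466 -0.029  0.043]
```

>>> carry_out:
  series:
    - [-0.007,-0.03,0,0,0,0,0]
    - [-0.007,-0.03,-0.004,0,0,0,0]
    - [-0.007,-0.03,-0.004,0,0,0,0]
    - [-0.007,-0.03,0,0,0,0,0]

```text
t: 18.55
tool_pos: [0.556, 0.2173, 0.1448]
tool_rot: [-2.774, 0.328, -0.06]
contact_force: [0.7, -0.2, -3.5]
opening: 0.0146
```

Tip at about -97.4, still free. I continue in smaller steps.

>>> carry_out:
  series:
    - [-0.005,-0.02,0,0,0,0,0]
    - [-0.005,-0.02,0,0,0,0,0]
    - [-0.005,-0.02,0,0,0,0,0]
    - [-0.005,-0.02,0,0,0,0,0]

```text
t: 18.95
tool_pos: [0.5555, 0.2154, 0.1448]
tool_rot: [-2.774, 0.328, -0.06]
contact_force: [0.9, 0.8, -3.5]
opening: 0.0148
```

```bash
python3 -c "
from h import *
show()"
```

```text
t 18.95 pos [555.51 215.36 144.81] F [ 0.85  0.76 -3.49] M [-0.368  0.142  0.028] open 14.77
  zax [ 0.0814  0.3331 -0.9394] yax [-0.2187 -0.9136 -0.3428] yaw -0.235 q6 [0.36 1.2  1.78]
  tip in box [  0.35 -99.39  91.99] tilt 0.3499 yawerr 0.0011 roll 0.0015
  F box [ 0.65  0.94 -3.49] M box [-0.391  0.052  0.028]
```

>>> carry_out:
  series:
    - [-0.004,-0.016,0,0,0,0,0]
    - [-0.004,-0.016,0,0,0,0,0]
    - [0,0,0,0,0,0,0]

```text
t: 19.25
tool_pos: [0.5554, 0.2147, 0.1449]
tool_rot: [-2.774, 0.328, -0.06]
contact_force: [0.6, 0.6, -4.2]
opening: 0.0151
```

```bash
python3 -c "
from h import *
show()"
```

```text
t 19.25 pos [555.37 214.73 144.91] F [ 0.56  0.62 -4.18] M [-0.219  0.033 -0.033] open 15.12
  zax [ 0.0816  0.3335 -0.9392] yax [-0.2188 -0.9134 -0.3433] yaw -0.2351 q6 [0.36 1.2  1.78]
  tip in box [   0.35 -100.01   92.04] tilt 0.3504 yawerr 0.001 roll 0.0015
  F box [ 0.4   0.73 -4.18] M box [-0.221 -0.019 -0.033]
```

>>> carry_out:
  series:
    - [-0.003,-0.014,0,0,0,0,0]
    - [-0.003,-0.014,0,0,0,0,0]
    - [0,0,0,0,0,0,0]

```text
t: 19.55
tool_pos: [0.5553, 0.2145, 0.1452]
tool_rot: [-2.773, 0.328, -0.06]
contact_force: [0.6, 3.7, -3.6]
opening: 0.0147
```

```bash
python3 -c "
from h import *
show()"
```

```text
t 19.55 pos [555.31 214.51 145.18] F [ 0.6   3.73 -3.56] M [ 0.462 -0.038  0.038] open 14.7
  zax [ 0.0818  0.3345 -0.9388] yax [-0.2187 -0.913  -0.3444] yaw -0.2351 q6 [0.36 1.2  1.78]
  tip in box [   0.35 -100.18   92.2 ] tilt 0.3516 yawerr 0.001 roll 0.0015
  F box [-0.29  3.77 -3.56] M box [0.458 0.071 0.038]
```

The tongue is home at box y -100.2. That agrees with the nose contact at -93.2 minus 7 mm, with about 4 N of push. Next I compute the lowering increments as a rotation about the tip.

```bash
cat > low.py <<'E'
from h import *
sch=[(.3516,92.2),(.30,92.2),(.25,92.3),(.20,92.5),(.15,92.75),(.10,93.0),(.06,93.2),(.03,93.35),(0,93.5)]
for (a,za),(b,zb) in zip(sch,sch[1:]):
    t0,R0=target(-100.2,za,a); t1,R1=target(-100.2,zb,b)
    d=(t1-t0)/.025; w=Ro.from_matrix(R1@R0.T).as_rotvec()/.1
    print(a,'->',b,'shift',d.round(3),'turn',w.round(3),' /3:',(d/3).round(3),(w/3).round(3))
E
python3 low.py
```

```text
0.3516 -> 0.3 shift [ 0.024  0.101 -0.209] turn [-0.502  0.121  0.   ]  /3: [ 0.008  0.034 -0.07 ] [-0.167  0.04   0.   ]
0.3 -> 0.25 shift [ 0.021  0.088 -0.203] turn [-0.486  0.117 -0.   ]  /3: [ 0.007  0.029 -0.068] [-0.162  0.039 -0.   ]
0.25 -> 0.2 shift [ 0.019  0.078 -0.203] turn [-0.486  0.117  0.   ]  /3: [ 0.006  0.026 -0.068] [-0.162  0.039  0.   ]
0.2 -> 0.15 shift [ 0.016  0.067 -0.205] turn [-0.486  0.117 -0.   ]  /3: [ 0.005  0.022 -0.068] [-0.162  0.039 -0.   ]
0.15 -> 0.1 shift [ 0.014  0.057 -0.208] turn [-0.486  0.117  0.   ]  /3: [ 0.005  0.019 -0.069] [-0.162  0.039  0.   ]
0.1 -> 0.06 shift [ 0.009  0.038 -0.169] turn [-0.389  0.094  0.   ]  /3: [ 0.003  0.013 -0.056] [-0.13   0.031  0.   ]
0.06 -> 0.03 shift [ 0.006  0.024 -0.127] turn [-0.292  0.07  -0.   ]  /3: [ 0.002  0.008 -0.042] [-0.097  0.023 -0.   ]
0.03 -> 0 shift [ 0.005  0.02  -0.128] turn [-0.292  0.07  -0.   ]  /3: [ 0.002  0.007 -0.043] [-0.097  0.023 -0.   ]
```

>>> carry_out:
  series:
    - [0.008,0.034,-0.07,-0.167,0.04,0,0]
    - [0.008,0.034,-0.07,-0.167,0.04,0,0]
    - [0.008,0.034,-0.07,-0.167,0.04,0,0]

```text
t: 19.85
tool_pos: [0.5559, 0.217, 0.1398]
tool_rot: [-2.825, 0.334, -0.053]
contact_force: [0.7, 5.1, -2.5]
opening: 0.015
```

```bash
python3 -c "
from h import *
show()"
```

```text
t 19.85 pos [555.93 217.03 139.82] F [ 0.74  5.11 -2.49] M [0.631 0.019 0.039] open 14.95
  zax [ 0.0702  0.2855 -0.9558] yax [-0.2226 -0.9295 -0.294 ] yaw -0.235 q6 [0.3  1.2  1.83]
  tip in box [   0.37 -100.26   92.21] tilt 0.2984 yawerr 0.0011 roll 0.0017
  F box [-0.47  5.14 -2.49] M box [0.609 0.166 0.039]
```

>>> carry_out:
  series:
    - [0.008,0.032,-0.068,-0.162,0.039,0,0]
    - [0.008,0.032,-0.068,-0.162,0.039,0,0]
    - [0.007,0.029,-0.068,-0.162,0.039,0,0]

```text
t: 20.15
tool_pos: [0.5565, 0.2192, 0.1346]
tool_rot: [-2.875, 0.34, -0.045]
contact_force: [0.9, 4.1, -3.0]
opening: 0.0148
```

```bash
python3 -c "
from h import *
show()"
```

```text
t 20.15 pos [556.51 219.21 134.57] F [ 0.87  4.13 -2.99] M [ 0.645 -0.017 -0.031] open 14.79
  zax [ 0.0588  0.2383 -0.9694] yax [-0.2257 -0.9428 -0.2455] yaw -0.235 q6 [0.25 1.21 1.87]
  tip in box [   0.42 -100.27   92.2 ] tilt 0.248 yawerr 0.0011 roll 0.0017
  F box [-0.12  4.22 -2.99] M box [ 0.631  0.134 -0.031]
```

>>> carry_out:
  series:
    - [0.006,0.026,-0.068,-0.162,0.039,0,0]
    - [0.006,0.026,-0.068,-0.162,0.039,0,0]
    - [0.006,0.026,-0.068,-0.162,0.039,0,0]

```text
t: 20.45
tool_pos: [0.5569, 0.2211, 0.1293]
tool_rot: [-2.925, 0.346, -0.037]
contact_force: [0.2, 5.2, -3.9]
opening: 0.0148
```

```bash
python3 -c "
from h import *
show()"
```

```text
t 20.45 pos [556.94 221.11 129.29] F [ 0.19  5.21 -3.9 ] M [ 0.884 -0.088 -0.013] open 14.83
  zax [ 0.0474  0.1909 -0.9805] yax [-0.2284 -0.9535 -0.1967] yaw -0.2351 q6 [0.19 1.22 1.91]
  tip in box [   0.39 -100.31   92.21] tilt 0.198 yawerr 0.001 roll 0.0016
  F box [-1.03  5.11 -3.9 ] M box [ 0.88   0.121 -0.013]
```

>>> carry_out:
  series:
    - [0.006,0.026,-0.061,-0.162,0.039,0,0]
    - [0.006,0.025,-0.061,-0.162,0.039,0,0]
    - [0.005,0.022,-0.061,-0.162,0.039,0,0]

```text
t: 20.75
tool_pos: [0.5573, 0.2227, 0.1243]
tool_rot: [-2.974, 0.352, -0.028]
contact_force: [2.7, 4.2, -6.3]
opening: 0.0148
```

```bash
python3 -c "
from h import *
show()"
```

```text
t 20.75 pos [557.25 222.7  124.29] F [ 2.72  4.2  -6.32] M [ 1.03  -0.299 -0.003] open 14.77
  zax [ 0.0357  0.1426 -0.9891] yax [-0.2305 -0.9619 -0.147 ] yaw -0.2352 q6 [0.14 1.23 1.96]
  tip in box [   0.31 -100.43   92.64] tilt 0.1475 yawerr 0.0009 roll 0.0014
  F box [ 1.66  4.72 -6.32] M box [ 1.071 -0.05  -0.003]
```

>>> carry_out:
  series:
    - [0.006,0.024,-0.069,-0.162,0.039,0,0]
    - [0.006,0.024,-0.069,-0.162,0.039,0,0]
    - [0.005,0.022,-0.069,-0.162,0.039,0,0]

```text
t: 21.05
tool_pos: [0.5575, 0.2241, 0.1191]
tool_rot: [-3.025, 0.357, -0.019]
contact_force: [1.2, 3.9, -6.0]
opening: 0.0145
```

```bash
python3 -c "
from h import *
show()"
```

```text
t 21.05 pos [557.55 224.14 119.14] F [ 1.16  3.91 -5.96] M [ 0.884 -0.217 -0.047] open 14.52
  zax [ 0.0235  0.0936 -0.9953] yax [-0.2319 -0.9679 -0.0965] yaw -0.2352 q6 [0.09 1.24 2.  ]
  tip in box [   0.26 -100.42   93.05] tilt 0.0967 yawerr 0.0009 roll 0.0011
  F box [ 0.21  4.08 -5.96] M box [ 0.91  -0.005 -0.047]
```

>>> carry_out:
  series:
    - [0.003,0.014,-0.056,-0.13,0.031,0,0]
    - [0.003,0.014,-0.056,-0.13,0.031,0,0]
    - [0.003,0.014,-0.056,-0.13,0.031,0,0]

```text
t: 21.35
tool_pos: [0.5578, 0.2251, 0.1152]
tool_rot: [-3.064, 0.362, -0.012]
contact_force: [1.0, 1.9, -5.8]
opening: 0.0144
```

```bash
python3 -c "
from h import *
show()
im=ctrl.get_image('scene'); save(im,'s4.png')
c=proj(im,place(BOX,[[0,-10,100]]))[0].astype(int); zoom(im,[],c[0]-65,c[1]-50,130,100,6,'low4.png')"
```

```text
t 21.35 pos [557.79 225.15 115.24] F [ 1.03  1.95 -5.76] M [ 0.731 -0.111  0.034] open 14.36
  zax [ 0.0144  0.0549 -0.9984] yax [-0.2326 -0.9709 -0.0568] yaw -0.2352 q6 [0.05 1.25 2.03]
  tip in box [   0.27 -100.34   93.56] tilt 0.0568 yawerr 0.0009 roll 0.0012
  F box [ 0.55  2.14 -5.76] M box [0.736 0.063 0.034]
```

View pics/low4.png

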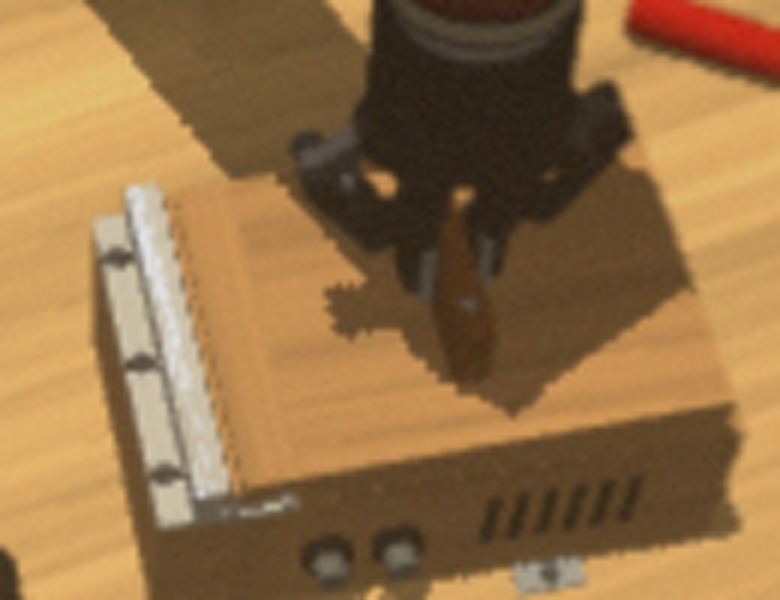

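The lid is nearly down and looks square to the box, with its edge against the rail nose at about (230,480). I continue gently.

>>> carry_out:
  series:
    - [0.001,0.004,-0.046,-0.1,0.024,0,0]
    - [0.001,0.005,-0.046,-0.1,0.024,0,0]
    - [0.001,0.006,-0.046,-0.1,0.024,0,0]

```text
t: 21.7
tool_pos: [0.558, 0.2257, 0.1121]
tool_rot: [-3.094, 0.365, -0.007]
contact_force: [-0.5, 3.2, -4.8]
opening: 0.0148
```

```bash
python3 -c "
from h import *
show()"
```

```text
t 21.7 pos [558.02 225.73 112.09] F [-0.5   3.21 -4.77] M [ 0.745 -0.053  0.004] open 14.78
  zax [ 0.0077  0.0258 -0.9996] yax [-0.2329 -0.9721 -0.0269] yaw -0.2352 q6 [0.02 1.26 2.05]
  tip in box [   0.35 -100.32   93.73] tilt 0.0269 yawerr 0.0009 roll 0.0015
  F box [-1.24  3.   -4.77] M box [0.737 0.123 0.004]
```

>>> carry_out:
  series:
    - [0.001,0.003,-0.026,-0.054,0.013,0,0]
    - [0.001,0.003,-0.026,-0.054,0.013,0,0]
    - [0.001,0.003,-0.026,-0.054,0.013,0,0]

```text
t: 22.0
tool_pos: [0.5581, 0.226, 0.1101]
tool_rot: [-3.11, 0.367, -0.004]
contact_force: [0.1, 3.3, -4.4]
opening: 0.0145
```

```bash
python3 -c "
from h import *
show()"
```

```text
t 22.0 pos [558.1  226.03 110.14] F [ 0.12  3.26 -4.35] M [ 0.77   0.015 -0.022] open 14.49
  zax [ 0.0039  0.01   -0.9999] yax [-0.2329 -0.9724 -0.0107] yaw -0.2351 q6 [0.01 1.26 2.06]
  tip in box [   0.37 -100.3    93.59] tilt 0.0107 yawerr 0.001 roll 0.0015
  F box [-0.64  3.19 -4.35] M box [ 0.745  0.194 -0.022]
```

>>> carry_out:
  series:
    - [0,0.002,-0.02,-0.04,0.01,0,0]
    - [0,0.002,-0.02,-0.04,0.01,0,0]
    - [0,0.001,-0.01,-0.02,0.005,0,0]
    - [0,0,0,0,0,0,0]

```text
t: 22.4
tool_pos: [0.5582, 0.2262, 0.109]
tool_rot: [-3.119, 0.368, -0.003]
contact_force: [-0.2, 4.4, -3.5]
opening: 0.0145
```

```bash
python3 -c "
from h import *
show()"
```

```text
t 22.4 pos [558.15 226.2  108.96] F [-0.16  4.37 -3.51] M [ 0.782  0.021 -0.067] open 14.54
  zax [ 1.7e-03  4.0e-04 -1.0e+00] yax [-2.329e-01 -9.725e-01 -8.000e-04] yaw -0.235 q6 [-0.    1.27  2.07]
  tip in box [   0.39 -100.28   93.52] tilt 0.0008 yawerr 0.0011 roll 0.0015
  F box [-1.18  4.21 -3.51] M box [ 0.756  0.203 -0.067]
```

>>> carry_out:
  series:
    - [0.001,0.005,-0.008,0,0,0,0]
    - [0.001,0.005,-0.008,0,0,0,0]
    - [0,0,0,0,0,0,0]

```text
t: 22.7
tool_pos: [0.5582, 0.2263, 0.1089]
tool_rot: [-3.12, 0.368, -0.002]
contact_force: [-2.2, 3.5, -0.8]
opening: 0.0149
```

```bash
python3 -c "
from h import *
show()"
```

```text
t 22.7 pos [558.19 226.26 108.87] F [-2.15  3.5  -0.81] M [ 0.624  0.308 -0.043] open 14.88
  zax [ 1.6e-03  1.0e-04 -1.0e+00] yax [-2.329e-01 -9.725e-01 -5.000e-04] yaw -0.235 q6 [-0.    1.27  2.07]
  tip in box [   0.41 -100.21   93.47] tilt 0.0005 yawerr 0.0011 roll 0.0015
  F box [-2.91  2.9  -0.81] M box [ 0.535  0.446 -0.043]
```

>>> carry_out:
  series:
    - [0.002,0.005,-0.008,0.004,0.015,0,0]
    - [0.001,0.003,-0.006,0,0,0,0]
    - [0,0,0,0,0,0,0]

```text
t: 23.0
tool_pos: [0.5582, 0.2263, 0.1089]
tool_rot: [-3.12, 0.368, 0.001]
contact_force: [-4.9, 1.7, 4.0]
opening: 0.0147
```

```bash
python3 -c "
from h import *
show()
im=ctrl.get_image('scene'); save(im,'s5.png')
p=np.array([BOX[0],BOX[1],BOX[2]]); org=place(BOX,[[0,11.8,85]])[0]
f=lambda l: proj(im,place((org[0],org[1],BOX[2]),l+np.array([0,0,85])))
L=[f(loop(-75,75,-100,100,15)),f(loop(-45,45,-8,8,49))]
c=proj(im,place(BOX,[[0,0,100]]))[0].astype(int); zoom(im,L,c[0]-65,c[1]-50,130,100,6,'low5.png')"
```

```text
t 23.0 pos [558.18 226.28 108.86] F [-4.89  1.69  3.98] M [ 0.243  0.788 -0.026] open 14.68
  zax [-3.e-04  1.e-04 -1.e+00] yax [-0.2329 -0.9725  0.    ] yaw -0.2351 q6 [0.   1.27 2.07]
  tip in box [   0.37 -100.2    93.51] tilt -0.0 yawerr 0.001 roll -0.0003
  F box [-5.15  0.5   3.98] M box [ 0.052  0.823 -0.026]
```

View pics/low5.png

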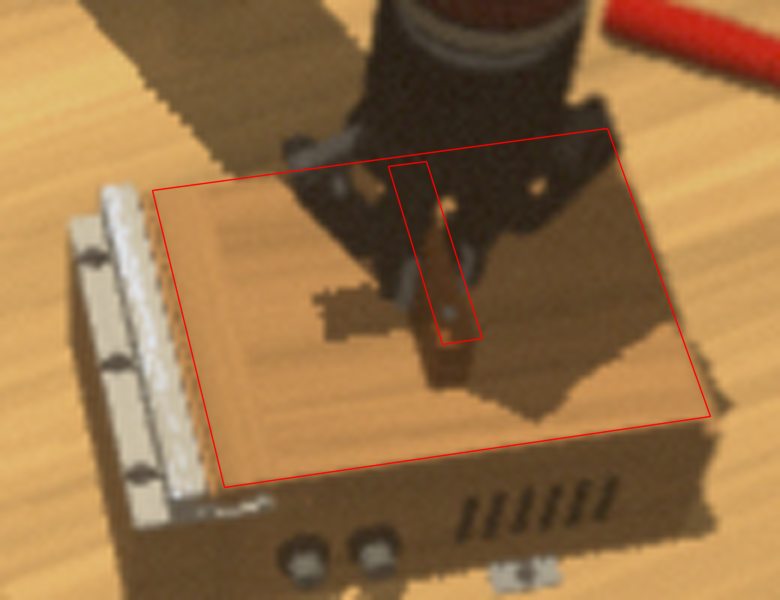

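The lid is seated flat (tilt 0.000, z 93.5). A few newtons of side load remain, so I relieve it before opening.

>>> carry_out:
  series:
    - [-0.02,0.003,0.004,0,0,0,0]
    - [-0.01,0,0.004,0,0,0,0]
    - [0,0,0,0,0,0,0]
  grip_force: 25

```text
t: 23.35
tool_pos: [0.5582, 0.2263, 0.1089]
tool_rot: [-3.119, 0.368, -0.003]
contact_force: [-0.5, -0.3, 3.9]
opening: 0.0148
```

```bash
python3 -c "
from h import *
show()"
```

```text
t 23.35 pos [558.19 226.28 108.87] F [-0.46 -0.25  3.85] M [ 0.093  0.188 -0.035] open 14.81
  zax [ 1.8e-03  2.0e-04 -1.0e+00] yax [-2.330e-01 -9.725e-01 -6.000e-04] yaw -0.2352 q6 [-0.    1.27  2.07]
  tip in box [   0.4  -100.18   93.45] tilt 0.0006 yawerr 0.0009 roll 0.0017
  F box [-0.39 -0.35  3.85] M box [ 0.046  0.205 -0.035]
```

>>> carry_out:
  series:
    - [0,0,0,0,0,0,0.25]
    - [0,0,0,0,0,0,0.3]
    - [0,0,0,0,0,0,0.5]
    - [0,0,0,0,0,0,0.6]
    - [0,0,0,0,0,0,0.6]
    - [0,0,0,0,0,0,0.6]

```text
t: 23.95
tool_pos: [0.5574, 0.2266, 0.1081]
tool_rot: [-3.119, 0.368, 0.0]
contact_force: [-0.2, 0.3, -0.1]
opening: 0.0511
```

>>> carry_out:
  series:
    - [0,0,0.2,0,0,0,0.6]
    - [0,0,0.4,0,0,0,0.6]
    - [0,0,0.6,0,0,0,0.6]
    - [0,0,0.8,0,0,0,0.6]
    - [0,0,1,0,0,0,0.6]
    - [0,0,1,0,0,0,0.6]
    - [0,0,1,0,0,0,0.6]
    - [0,-1,1,0,0,0,0.6]
    - [0,-1,0,0,0,0,0.6]
    - [0,-1,0,0,0,0,0.6]
    - [0,-1,0,0,0,0,0.6]
    - [0,-1,0,0,0,0,0.6]

```text
t: 25.15
tool_pos: [0.5576, 0.1007, 0.2603]
tool_rot: [-3.119, 0.368, -0.004]
contact_force: [-0.2, 0.0, -0.4]
opening: 0.0511
```

>>> carry_out:
  series:
    - [0,-1,0,0,0,0,0.6]
    - [0,-1,0,0,0,0,0.6]
    - [0,-1,0,0,0,0,0.6]
    - [0,-1,0,0,0,0,0.6]
    - [0,-1,0,0,0,0,0.6]
    - [0,-1,0,0,0,0,0.6]
    - [0,-1,0,0,0,0,0.6]
    - [0,-1,0,0,0,0,0.6]
    - [0,-1,0,0,0,0,0.6]
    - [0,-1,0,0,0,0,0.6]
    - [0,-0.5,0,0,0,0,0.6]
    - [0,0,0,0,0,0,0.6]

```text
t: 26.35
tool_pos: [0.5575, -0.1621, 0.2594]
tool_rot: [-3.119, 0.372, -0.002]
contact_force: [-0.5, 0.3, -0.1]
opening: 0.0512
```

```bash
python3 -c "
from h import *
st()
org=place(BOX,[[.4,11.8,85]])[0]
for n in ['scene','top']:
    im=ctrl.get_image(n); save(im,n+'9.png')
    f=lambda l: proj(im,place((org[0],org[1],BOX[2]),l+np.array([0,0,85])))
    L=[f(loop(-75,75,-100,100,15)),f(loop(-45,45,-8,8,49))]
    c=proj(im,place(BOX,[[0,0,100]]))[0].astype(int); zoom(im,L,c[0]-65,c[1]-50,130,100,6,'fin_%s.png'%n)"
```

```text
t 26.35 pos [ 557.53 -162.12  259.36] F [-0.54  0.31 -0.14] M [ 0.005 -0.016  0.021] open 51.19
  zax [ 1.1e-03  1.0e-04 -1.0e+00] yax [-2.349e-01 -9.720e-01 -4.000e-04] yaw -0.2371 q6 [0.   1.52 1.4 ]
```

View pics/fin_scene.png

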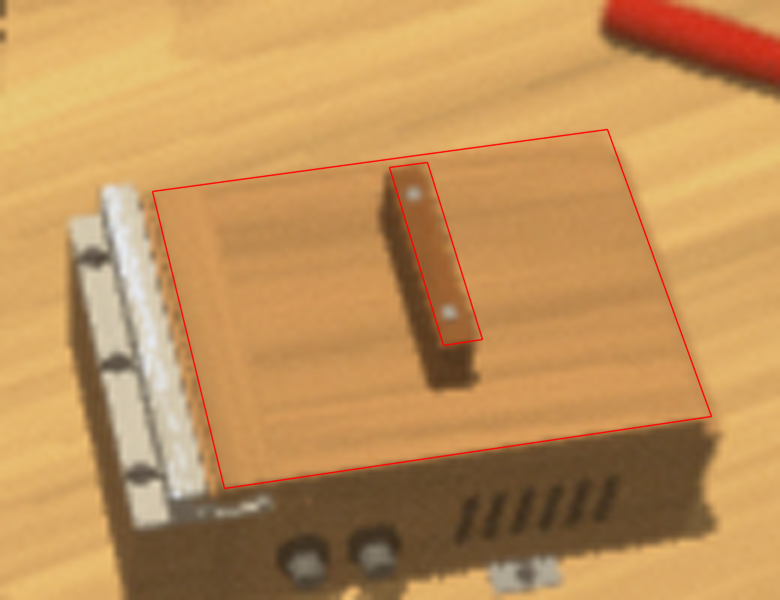

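View pics/fin_top.png

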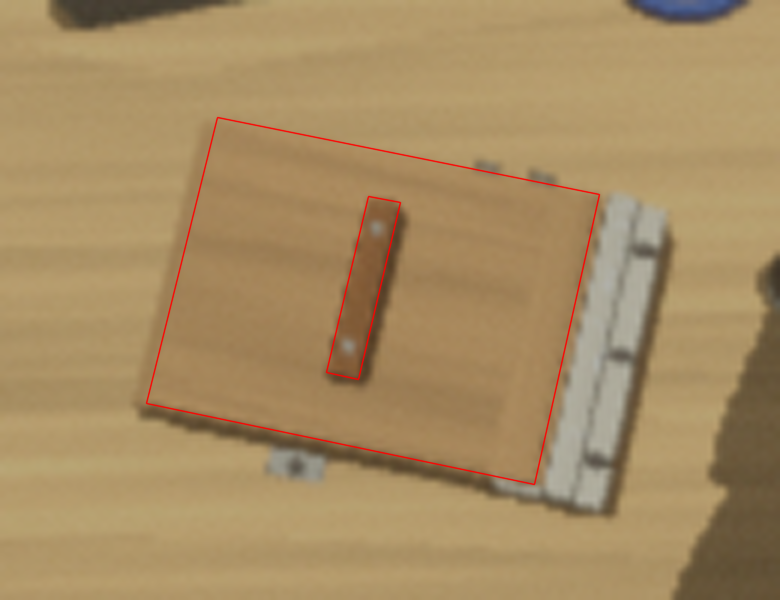

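View pics/scene9.png

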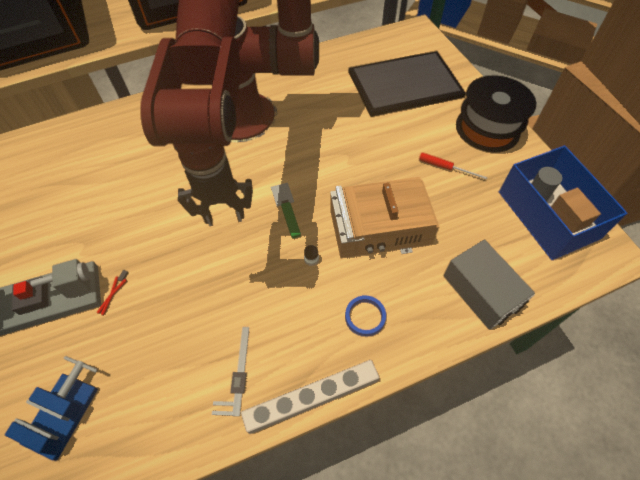

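```bash
python3 -c "
from h import *
print(ctrl.finish_job()); print(ctrl.get_obs()['t'])"
```

```text
the job is handed in; nothing more can be done
None
the job is handed in; nothing more can be done
```

The lid is on the box, locked on the rail, and the job is handed in. That was at about 26.5 s, well inside the 61 s limit.

- **Finding the rail:** I held the lid at 0.35 rad and touched the rail's jaw nose with the tongue. That put the rail shift at about -2.2 mm.
- **Sliding home:** I slid the tongue under the jaw to the back wall. It stopped at box y -100.2, exactly 7 mm beyond the nose contact, as it should.
- **Lowering:** I turned the board down about its tip, pushing it lightly against the wall. The wrist force never read more than about 8 N.
- **Letting go:** Before opening the gripper I measured the tilt at about 0.001 rad, the tongue height at 93.5 mm (the closed value) and the yaw error at about 0.001 rad. I took off the side load, let go and backed away.

After backing away, both pictures show the lid flat and square, lying on its predicted outline to about 1 pixel. In the scene picture the other things lie where they were at the start.

No check failed. The cameras alone gave conflicting guesses for the rail shift, from about +3 to -7 mm, so I relied on the felt value. The lid's centring along the box's own x was checked only by camera, to about 1–2 mm. The lock under the lid can't be seen, so it is inferred from the lid lying flat at the closed height.

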